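# Lock a dial-carrier pivot pin with an R-clip

## Task

Push the brass-headed pivot pin of the green dial-carrier fixture fully home; then draw the red-headed R-clip out of its beech block and press it straight down through the cross-hole in the pin's free end, until its collar is down on the pin and its bent leg has snapped round the pin. Feel for the hole with a light touch and never force the clip, leave the pin home and the clip in place, and do not disturb the other things on the bench.

Things in the scene. Friction and masses are not known exactly. Their poses are not given: they have to be found in the camera images.
- fixture: Green fixture fixed to the bench. Origin: base underside below the pin; z up, x = pin axis = way the pin is pushed home. Base x -50..50, y -150..40, 12 mm thick. Two lugs 10 x 30 mm, 85 high, at x = -38 and +38. Pin axis at y = 0, z = 70 mm. Between the lugs a brass arm (top z = 84) holds an 84 mm enamel dial lying flat, top z = 76, centred at y = -95 mm. Sizes in mm.
- pin (a joint): How far the pin has been pushed (m): 0 = drawn back, 0.025 = fully home against a firm stop. It slides stiffly (6 N) and stays where it is left; starts at 0 to 0.010.
- pin_face (a point): Centre of the outer face of the pin's upright brass head (disc 36 mm in diameter, 10 mm thick, axis 70 mm above the bench), outside the -x lug; push it along the fixture's +x. With the pin home this face is at fixture x = -55 mm.
- lug_face (a point): Where the pin's free end leaves the +x lug (fixture x = 43, z = 70 mm). Free end: round oiled steel, 20 mm diameter, crest 80 mm above the bench, vertical through cross-hole at y = 0, 7.5 mm square. The end is screwed in or out to suit: with the pin home the hole's centre is 12 to 34 mm beyond this point (unmeasured: find by feel or sight); the end stops 16 mm past it.
- clip: Loose R-clip, 45 g, upright in its block. Origin: tip of the straight leg; z up along the leg, x towards the bent leg, y across its thickness. Leg: 5 mm wire, flat tip with 1 mm bevel, z 0..52 mm; a 10 mm collar at z 35..38 stops on the pin's crest. Goes in with its y along the fixture's x, either way round. Seated, its origin is 45 mm above the bench, 35 mm lower than at first touch on the crest.
- clip_head (a point): Centre of the clip's red head, the part to grip: 26 mm along clip x, 10 mm thick (clip y), 32 mm high; it lies 64 mm above the clip's origin and 4 mm along its x. Over 25 N between clip and fixture or pin bends the clip and spoils the job.
- bent_leg (a joint): Spring angle of the bent leg at its root (rad): 0 at rest, about 0.15 over the pin's widest, back to about 0.03 once snapped home. 5 mm wire, centre line in clip (x, z) mm: (11, 50), (11.5, 25), (5, 13), flared to (13, 2.5). It starts to ride over the pin about 11 mm below first touch, is widest at about 23 mm; takes some 4 to 8 N of push.
- clip_block: Beech block fixed to the bench, 70 x 50 x 40 mm high, x along its length. Origin: centre of underside. In its top a slot 22 mm (x) by 7 mm (y), 30 mm deep, in which the clip stands with its legs; lift the clip 32 mm straight up to clear it.
- bezel_ring: Bystander: gilt ring, 70 mm outside, 9 mm high, flat on the bench. Origin: centre of underside.
- ratchet_housing: Bystander: brass toothed drum, 56 mm diameter, 32 mm high. Origin: centre of underside.
- index_knob: Bystander: mother-of-pearl knob, 26 mm diameter, 22 mm high. Origin: centre of underside.
- setting_key: Bystander: black iron T-shaped key, 80 x 34 x 10 mm, flat on the bench. Origin: centre of its shank's underside.
- screwdriver: Bystander: screwdriver, 170 mm long, lying on the bench along its x. Origin: underside, near its middle.
- screw_jar: Bystander: amber glass jar, 52 mm diameter, 60 mm high. Origin: centre of underside.

How it is judged:
On the way, in this order (a step that is already met when the one before it is completed fails the run):
1. the pin is pushed fully home (within 1.5 mm of its stop) and stays there (value of joint pin above 0.0235 m), for 0.2 s.
2. the clip's straight leg has entered the cross-hole of the homed pin by at least 5 mm (x of clip in the frame of fixture between 0.05 and 0.082 m and y of clip in the frame of fixture between -0.005 and 0.005 m and z of clip in the frame of fixture between 0.04 and 0.075 m and value of joint pin above 0.0235 m), for 0.1 s.
At the end, for the whole second after the job is handed in: Pin home (within 1.5 mm); clip through the pin's cross-hole, leg tip 20 to 30 mm below the pin's axis (collar within 5 mm of the crest), upright within 10 deg, square across the pin within 14 deg, bent leg sprung back (under 0.10 rad) round the pin, clip released and at rest (value of joint pin above 0.0235 m and x of clip in the frame of fixture between 0.05 and 0.082 m and y of clip in the frame of fixture between -0.005 and 0.005 m and z of clip in the frame of fixture between 0.04 and 0.05 m and angle between clip's own z axis and vertical below 0.17 rad and angle between the y axis of clip and the x axis of fixture, either way round below 0.25 rad and value of joint bent_leg below 0.1 rad and linear speed of clip below 0.02 m/s); the robot touches nothing.
It fails at once if more than 25 N between the clip and the fixture or its pin (contact force between clip and fixture above 25 N).
It fails at once if a bystander is moved more than 20 mm (distance of any of bezel_ring, ratchet_housing, index_knob, setting_key, screwdriver, screw_jar from where it was at the start of the episode above 0.02 m).
It also fails if it takes over 64 s, if anything falls off the work surface, if the arm or the gripper's body presses on something with over 40 N, if the wrist force passes 120 N, or if a joint passes its speed limit or range.

## Robot

A 6-joint arm with a two-finger parallel gripper is mounted at the origin on the work surface. World frame = base frame: x ahead of the robot, y to its left, z up, the work surface at z = 0. Lengths are in m, angles in rad, forces in N, time in s.
With the tool pointing down it reaches from about 0.275 to 0.85 m from the base axis. Payload 5.2 kg.
Tool frame: the origin (TCP) lies midway between the tips of the shut fingers; the grasp point (between the pads) lies 19 mm behind it (r.grasp_offset is the z of the grasp point in the tool frame, in m); z points along the fingers, y is the direction in which the jaws open and shut (so a half turn about z gives the same grasp; the last joint's range is limited). The gripper opens to 85 mm and grips with 20 to 120 N. Pads are 22 mm wide; open, the fingers measure 114 mm over their backs; the gripper's body (76 mm by 85 mm) begins 54 mm behind the grasp point. The pads swing forward as they close: fully open they stand 13 mm farther back than shut.
Start: joints at [-1.416, 0.259, 1.535, -0, 1.348, -0.203], TCP at [0.193, -0.515, 0.231] pointing down, gripper open.
Joint ranges: [-3.14, 3.14], [-0.91, 2.08], [0.19, 2.58], [-1.22, 4.36], [0.22, 2.71], [-3.12, 3.12]. Speed limits (rad/s): [2.57, 2.57, 3.14, 3.14, 3.14, 3.14].

## Interface

Orientations are given as a rotation vector (axis times angle).
In Python, from cell import r gives the robot as it stands.
- The arm moves only by the tool send_rows, never from a script. Its argument "commands" is one flat list of numbers, 5 for each row, row after row: the finger opening in m, from 0 to 0.0854, then the shift along the tool's x, y, z in m, then the turn about the tool's z in rad. In form: [jaw, tx, ty, tz, roll, jaw, tx, ty, tz, roll, ...]. A call has 1 to 12 rows; each row shifts and turns the commanded pose from where the row before left it, along the tool's axes as they then stand; what a row does not reach is not made up. A row lasts 1/10 s, in which the tool goes at most 50 mm and 8.59 degrees, less where a joint would pass 70% of its speed; a pose out of reach is approached as far as the arm can. A call is refused whole if a number of a shift passes 0.05 or a number of a turn 0.15, either way. A call with a gripper value outside its range is refused whole. The fingers move at their own pace and stop on an object; "force" is the grip in N (left out, the last holds). Time passes only in rows, so rows that do not move let the fingers close. It gives the time, the measured TCP pose, the force and the opening at its end, in the units of the state.
- r.get_obs(): the state, without advancing time (a new reading comes with each control period).
- r.grab_frame(name): name is "side" or "top"; returns the picture (384x512x3 uint8, red, green, blue); there is no depth.
- r.camera_model(name): a dict with "fx", "fy", "cx", "cy" (pixels), "eye" and "orientation" of the camera in the world. Camera axes: x right, y down, z forward; pixel columns grow to the right and rows downward; lengths in m; the calibration is good to about 2 mm. A picture is of the moment at which its call begins. camera_model takes no time and is no camera call.
- r.job_done(): hands the job in, once; it reports no verdict.
The state is a dict: "clock": time; "joints": joint angles; "qd": joint speeds; "joint_torque": joint torques, N m; "eef_pos": TCP position; "ee_rot": TCP orientation; "ft_force": force on the tool from outside, world axes, zero at the start; "moment": the same for the moment, N m; "gripper_width": opening from 0.0 (shut) to 1.0 (fully open).
Only numpy, scipy, OpenCV 4.12 (cv2) and the standard library are available. Lean on these libraries where they do the work, as an engineer would, in place of code of your own. Each camera call takes 0.05 s, during which the arm holds its last target.

## Working session

There is one attempt and no reset: what is moved stays moved. The work goes in short steps, Python scripts to look and compute and a tool call to move; the robot and the scene stay as the last step left them, time stands still between calls to the robot, and variables do not carry over. Pictures are saved under pics/ and viewed, and the job is handed in when it is done.

Besides the shell and the picture viewer there is one more tool, called after "Request:" by a JSON object that holds its "method" and its "body". send_rows: Moves the arm, as the interface text tells. Its arguments: {"type":"object","properties":{"commands":{"type":"array","items":{"type":"number"}},"force":{"type":"number"}},"required":["commands"]}

```bash
mkdir -p pics; ls; python3 - <<'E'
from cell import r
import cv2
print(r.get_obs())
for n in("side","top"):
    im=r.grab_frame(n); cv2.imwrite(f"pics/{n}0.png",cv2.resize(im[:,:,::-1],(800,600),interpolation=cv2.INTER_CUBIC)); cv2.imwrite(f"pics/{n}0_raw.png",im[:,:,::-1])
    print(n,r.camera_model(n))
print(r.grasp_offset)
E
```

```text
pics
{'clock': 0.0, 'joints': array([-1.41580898e+00,  2.59362948e-01,  1.53609841e+00,  4.28743680e-06,
        1.34795476e+00, -2.02814472e-01]), 'qd': array([-0.00017204,  0.00069753,  0.0003934 ,  0.00016169,  0.00014644,
       -0.00180794]), 'joint_torque': array([ 3.27757843e-04, -4.46029258e+01, -2.90569639e+01, -1.51575218e-04,
        1.22830627e-02,  1.23475587e-05]), 'eef_pos': array([ 0.1925531 , -0.51463899,  0.23045778]), 'ee_rot': array([-3.08965893e+00, -5.58714697e-01, -7.50105191e-05]), 'ft_force': array([-0.3266266 , -0.34052861,  0.45738818]), 'moment': array([-0.0189032 ,  0.01292517, -0.00820879]), 'gripper_width': 0.9942791136988391}
side {'fx': 451.8564241291392, 'fy': 451.8564241291392, 'cx': 256.76801601278413, 'cy': 187.85023974919608, 'eye': array([0.25180664, 0.76770375, 1.06885859]), 'orientation': array([-0.51282635,  2.80568613, -1.03699512])}
top {'fx': 434.19016800043585, 'fy': 434.19016800043585, 'cx': 255.41002972824649, 'cy': 198.50921707249654, 'eye': array([ 0.33657976, -0.0444727 ,  1.35892735]), 'orientation': array([-2.14333373,  2.11443138, -0.14715795])}
-0.0187
```

View pics/side0.png

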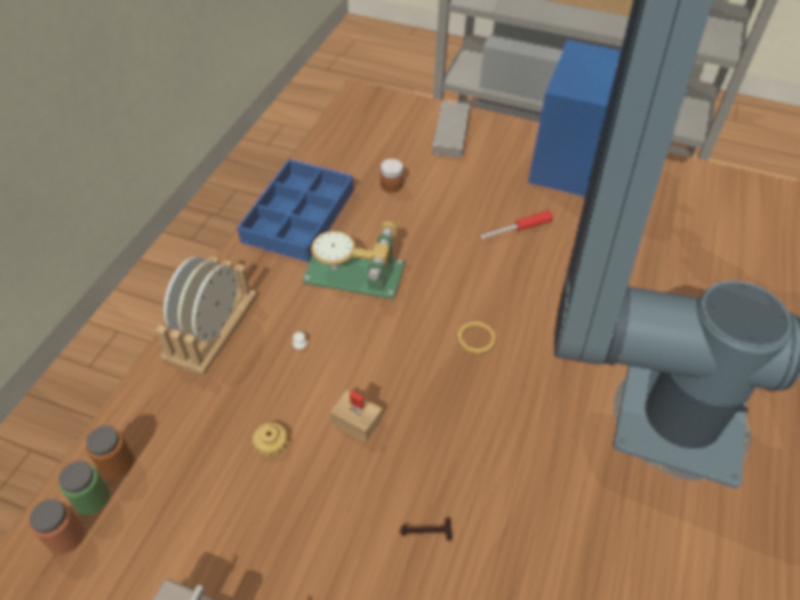

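View pics/top0.png

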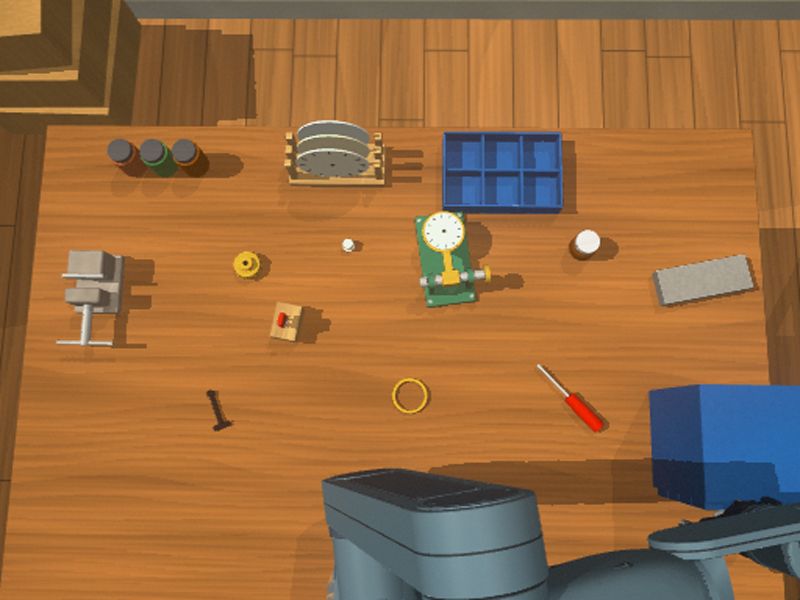

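```bash
cat > h.py <<'E'
import numpy as np, cv2
from scipy.spatial.transform import Rotation as R
from cell import r
def ray(n,uv):
    c=r.camera_model(n); d=np.array([(uv[0]-c["cx"])/c["fx"],(uv[1]-c["cy"])/c["fy"],1.])
    return np.array(c["eye"]), R.from_rotvec(c["orientation"]).apply(d)
def plane(n,uv,z):
    e,d=ray(n,uv); return e+d*(z-e[2])/d[2]
def two(a,b):
    e1,d1=ray("side",a); e2,d2=ray("top",b)
    s=np.linalg.lstsq(np.stack([d1,-d2],1),e2-e1,rcond=None)[0]
    p,q=e1+s[0]*d1,e2+s[1]*d2
    return (p+q)/2,np.linalg.norm(p-q)
def proj(n,p):
    c=r.camera_model(n); q=R.from_rotvec(c["orientation"]).inv().apply(np.array(p)-c["eye"])
    return np.array([c["fx"]*q[0]/q[2]+c["cx"],c["fy"]*q[1]/q[2]+c["cy"]])
def crop(n,im,x0,y0,w,h,k,name):
    cv2.imwrite("pics/"+name,cv2.resize(im[y0:y0+h,x0:x0+w,::-1],None,fx=k,fy=k,interpolation=cv2.INTER_CUBIC))
E
python3 - <<'E'
from h import *
t=cv2.imread("pics/top0_raw.png")[:,:,::-1]; s=cv2.imread("pics/side0_raw.png")[:,:,::-1]
crop("top",t,255,130,80,72,8,"t_fix.png")
crop("side",s,190,135,80,60,10,"s_fix.png")
crop("top",t,165,185,40,40,14,"t_blk.png")
crop("side",s,205,240,48,48,12,"s_blk.png")
E
```

```text
(no output)
```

View pics/t_fix.png

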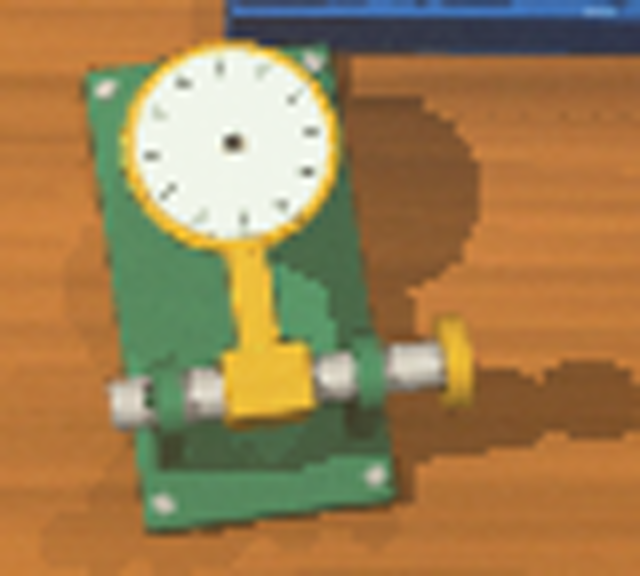

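View pics/s_fix.png

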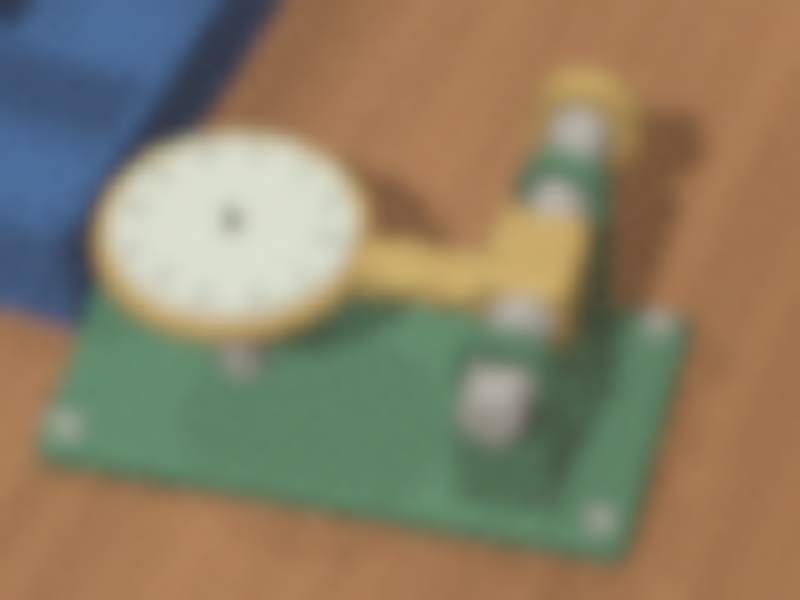

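View pics/t_blk.png

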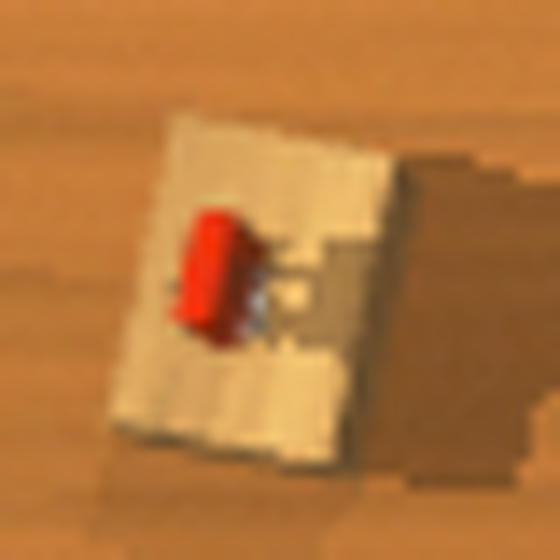

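View pics/s_blk.png

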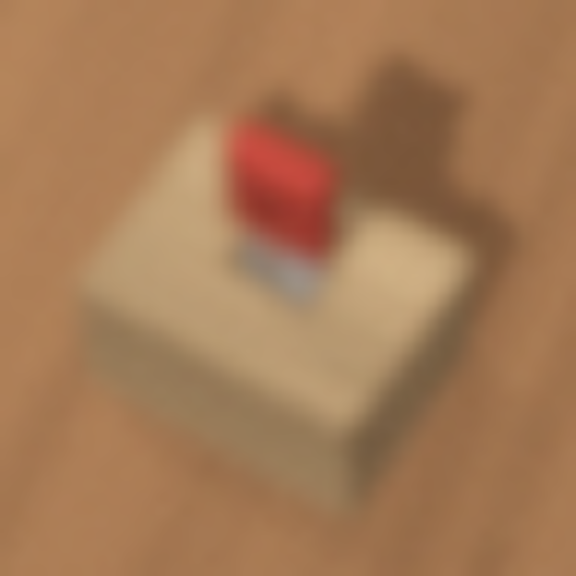

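```bash
python3 - <<'E'
from h import *
t=cv2.imread("pics/top0_raw.png"); s=cv2.imread("pics/side0_raw.png")
def msk(im,lo,hi,box):
    h=cv2.cvtColor(im,cv2.COLOR_BGR2HSV); m=cv2.inRange(h,lo,hi); z=np.zeros_like(m); x0,y0,x1,y1=box; z[y0:y1,x0:x1]=m[y0:y1,x0:x1]; return z
def big(m): 
    c=cv2.findContours(m,cv2.RETR_EXTERNAL,cv2.CHAIN_APPROX_NONE)[0]; return max(c,key=cv2.contourArea)
# dial white
dt=big(msk(t,(0,0,170),(180,70,255),(255,130,310,165)))
ds=big(msk(s,(0,0,150),(180,60,255),(190,140,235,175)))
ct,cs=cv2.fitEllipse(dt),cv2.fitEllipse(ds); print(ct,cs)
print("dial",two(cs[0],ct[0]), plane("top",ct[0],.076),plane("side",cs[0],.076))
# green plate in top
for n,im,box in(("top",t,(255,128,310,202)),("side",s,(190,160,262,193))):
    m=msk(im,(60,60,30),(95,255,255),box); c=np.vstack([x for x in cv2.findContours(m,cv2.RETR_EXTERNAL,cv2.CHAIN_APPROX_NONE)[0] if cv2.contourArea(x)>15])
    # project to plane z=.012, then min-area rect in mm
    P=np.array([plane(n,p[0],.012)[:2]*1000 for p in cv2.convexHull(c)],np.float32)
    rr=cv2.minAreaRect(P); print(n,rr, cv2.boxPoints(rr).round(1).tolist())
# clip head red
rt=big(msk(t,(0,170,120),(8,255,255),(165,185,205,225))); rs=big(msk(s,(0,130,90),(8,255,255),(205,240,253,288)))
rs2=cv2.minAreaRect(rs); print("red top",cv2.minAreaRect(rt),cv2.boundingRect(rt),"side",cv2.minAreaRect(rs),cv2.boundingRect(rs))
M=cv2.moments(rt);N=cv2.moments(rs)
a=(N['m10']/N['m00'],N['m01']/N['m00']);b=(M['m10']/M['m00'],M['m01']/M['m00']);print(a,b,two(a,b))
# block in top: corners by eye
for z,q in((.04,[(172,120),(398,157),(335,470),(112,430)]),):
    P=np.array([plane("top",(165+(x-7+.0)/14,185+(y-7)/14),z)*1000 for x,y in q]); print(P.round(1)); print(P.mean(0), [np.linalg.norm(P[i]-P[i-1]) for i in range(4)])
E
```

```text
((283.53302001953125, 147.5386962890625), (22.3952693939209, 23.130998611450195), 99.36128997802734) ((212.5945587158203, 157.04617309570312), (17.83806610107422, 24.31830406188965), 86.57112121582031)
dial (array([ 0.70069246, -0.09932353,  0.07378295]), np.float64(0.0006528035432894483)) [ 0.70039676 -0.09917031  0.076     ] [ 0.69934589 -0.09738011  0.076     ]
top ((661.5560302734375, -106.07381439208984), (186.63731384277344, 99.71057891845703), 8.331374168395996) [[562.0, -70.30000305175781], [576.4000244140625, -168.89999389648438], [761.0999755859375, -141.89999389648438], [746.7000122070312, -43.20000076293945]]
side ((655.7430419921875, -90.42019653320312), (187.1309356689453, 86.072998046875), 16.376157760620117) [[553.7999877929688, -75.5], [578.0999755859375, -158.10000610351562], [757.5999755859375, -105.30000305175781], [733.4000244140625, -22.700000762939453]]
red top ((179.12161254882812, 204.270263671875), (3.2879798412323, 9.04194450378418), 9.462321281433105) (177, 200, 5, 10) side ((228.0, 255.0), (10.0, 8.0), 90.0) (224, 250, 9, 11)
(228.05555555555554, 254.96825396825398) (179.30476190476188, 203.6952380952381) (array([0.5209916 , 0.21069517, 0.08113416]), np.float64(0.0038065970460533583))
[[562.  228.5  40. ]
 [554.3 178.1  40. ]
 [484.7 189.3  40. ]
 [492.9 238.7  40. ]]
[523.48544239 208.67303772  40.        ] [np.float64(69.8554708314617), np.float64(51.007595038018906), np.float64(70.49307036945795), np.float64(50.080763128211274)]
```

```bash
python3 - <<'E'
from h import *
S=.64
def p(n,x,y,z): return (plane(n,(x*S,y*S),z)*1000).round(0)
print("box top corners@z.2", [p("top",x,y,z) for x,y in((650,386),(703,388),(706,508)) for z in(0,.2)])
print("box pair",two((566*S,45*S),(706*S,508*S)),two((566*S,45*S),(703*S,388*S)),two((532*S,182*S),(650*S,386*S)))
print("jar",p("top",588,238,.06),"sd",p("top",600,430,.0),p("top",540,365,0),"ring",p("top",410,396,0),"knob",p("top",348,244,.02),"key",p("top",220,430,0),"ratch",p("top",247,264,.03))
a=np.deg2rad(8.33);ex=np.array([-np.sin(a),np.cos(a)]);ey=np.array([-np.cos(a),-np.sin(a)]);o=np.array([606.8,-113.5])
def fx(q): d=q[:2]*1000-o; return (d@ex).round(1),(d@ey).round(1)
c8=lambda x,y:(255+(x-3.5)/8,130+(y-3.5)/8)
print("free end low-y edge",fx(plane("top",c8(110,402),.07)),fx(plane("top",c8(112,402),.08)))
print("head face",fx(plane("top",c8(472,360),.07)),fx(plane("top",c8(472,360),.088)))
print("lug L outer",fx(plane("top",c8(155,400),.085)),"lugR outer",fx(plane("top",c8(385,370),.085)))
c10=lambda x,y:(190+(x-4.5)/10,135+(y-4.5)/10)
print("end centre side",fx(plane("side",c10(492,405),.07)),"two",two(c10(487,408),c8(110,402)))
c14=lambda x,y:(165+(x-6.5)/14,185+(y-6.5)/14); c12=lambda x,y:(205+(x-5.5)/12,240+(y-5.5)/12)
print("head top corners")
for (sx,sy),(tx,ty) in (((232,125),(200,212)),((335,178),(178,318)),((250,118),(243,216)),((340,172),(212,334))):
    print(two(c12(sx,sy),c14(tx,ty)), plane("top",c14(tx,ty),.088))
# screws etc: slot/leg visible
print("legs base in side",plane("side",c12(270,280),.04))
o_=r.get_obs(); print(R.from_rotvec(o_["ee_rot"]).as_matrix().round(3))
E
```

```text
box top corners@z.2 [array([ 408., -513.,    0.]), array([ 398., -444.,  200.]), array([ 406., -617.,    0.]), array([ 396., -533.,  200.]), array([ 176., -610.,    0.]), array([ 200., -527.,  200.])]
box pair (array([ 0.29682559, -0.41077668,  0.42953727]), np.float64(0.14219367543392747)) (array([ 0.37867726, -0.45698491,  0.38106932]), np.float64(0.015507279799307208)) (array([ 0.39775901, -0.51281297,  0.00314795]), np.float64(0.020761579974626257))
jar [ 693. -384.   60.] sd [ 321. -412.    0.] [ 447. -297.    0.] ring [382. -39.   0.] knob [686.  91.  20.] key [309. 337.   0.] ratch [640. 293.  30.]
free end low-y edge (np.float64(59.8), np.float64(-2.7)) (np.float64(59.4), np.float64(-0.6))
head face (np.float64(-78.0), np.float64(-0.5)) (np.float64(-75.4), np.float64(3.1))
lug L outer (np.float64(43.6), np.float64(1.8)) lugR outer (np.float64(-43.1), np.float64(2.0))
end centre side (np.float64(51.5), np.float64(-0.1)) two (array([ 0.59829642, -0.05399087,  0.07834659]), np.float64(0.0016599362543757966))
head top corners
(array([0.53147811, 0.20965442, 0.09682261]), np.float64(0.0021937262012778577)) [0.53394255 0.2116529  0.088     ]
(array([0.50781994, 0.21335167, 0.09564658]), np.float64(0.004593927025657024)) [0.51115963 0.21534889 0.088     ]
(array([0.53147745, 0.20200524, 0.08863546]), np.float64(0.0032410413109001533)) [0.53319306 0.20244851 0.088     ]
(array([0.5072555 , 0.20769432, 0.08896927]), np.float64(0.0008918362001414331)) [0.50783013 0.20797201 0.088     ]
legs base in side [0.52333658 0.21058221 0.04      ]
[[ 0.937  0.35  -0.   ]
 [ 0.35  -0.937  0.002]
 [ 0.    -0.002 -1.   ]]
```

Request:
{"method": "send_rows", "body": {"commands": [0.04, 0.013, -0.035, -0.0125, 0, 0, 0.013, -0.035, -0.0125, 0, 0, 0.013, -0.035, -0.0125, 0, 0, 0.013, -0.035, -0.0125, 0, 0, 0.045, 0.002, 0, 0, 0, 0.045, 0.002, 0, 0, 0, 0.045, 0.002, 0, 0, 0, 0.045, 0.002, 0, 0, 0, 0.045, 0.002, 0, 0, 0, 0.045, 0.002, 0, 0], "force": 40}}

```text
clock: 1.1
eef_pos: [0.451, -0.2814, 0.281]
ee_rot: [-3.091, -0.559, 0.001]
ft_force: [0.3, -0.9, 0.6]
gripper_width: -0.001
```

Request:
{"method": "send_rows", "body": {"commands": [0, 0.045, 0.002, 0, 0, 0, 0.045, 0.002, 0, 0, 0, 0.045, 0.002, 0, 0, 0, 0.045, 0.002, 0, 0, 0, 0, 0, 0, 0.1065, 0, 0, 0, 0, 0.1065, 0, 0, 0, 0.04, 0, 0, 0, 0, 0.04, 0, 0, 0, 0, 0.04, 0, 0, 0, 0, 0.03, 0, 0, 0, 0, 0, 0]}}

```text
clock: 2.2
eef_pos: [0.6174, -0.2251, 0.1253]
ee_rot: [-3.127, -0.227, 0.015]
ft_force: [-1.0, -1.0, -0.5]
gripper_width: 0.001
```

```bash
python3 - <<'E'
from h import *
o=r.get_obs(); print(o["clock"],o["eef_pos"],o["ft_force"],o["gripper_width"]); print(R.from_rotvec(o["ee_rot"]).as_matrix().round(4))
t=r.grab_frame("top"); crop("top",t,245,130,100,75,8,"t1.png")
E
```

```text
2.2 [ 0.61739385 -0.22505092  0.12534884] [-0.96762552 -0.9599364  -0.50556037] 0.0012771060594469856
[[ 0.9895  0.1442 -0.01  ]
 [ 0.1443 -0.9895  0.0056]
 [-0.009  -0.007  -0.9999]]
```

View pics/t1.png

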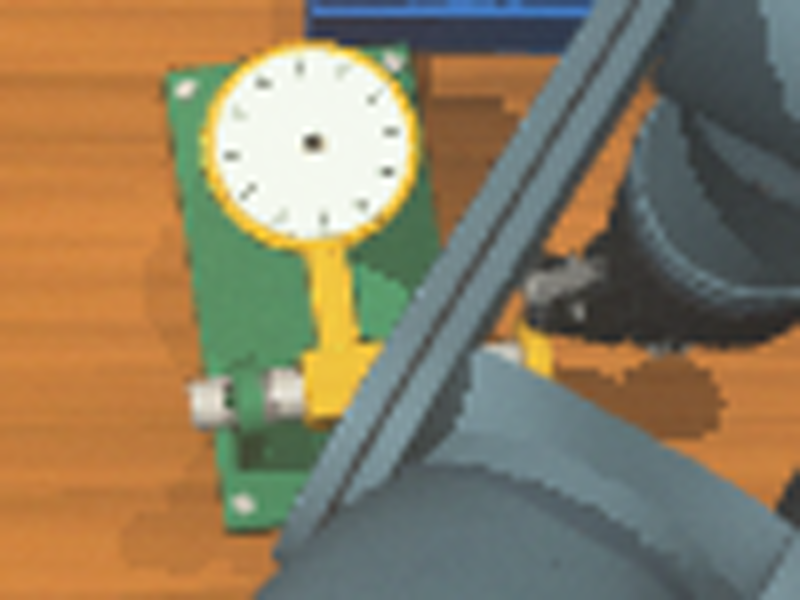

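Request:
{"method": "send_rows", "body": {"commands": [0, 0.006, 0, 0.02, 0, 0, 0, 0, 0.025, 0, 0, 0, 0, 0.022, 0, 0, 0, 0, 0, 0, 0, 0, 0, 0, 0]}}

```text
clock: 2.75
eef_pos: [0.6278, -0.2267, 0.0663]
ee_rot: [3.132, 0.227, 0.003]
ft_force: [0.8, 0.4, 0.4]
gripper_width: -0.004
```

```bash
cat >> h.py <<'E'
a_=np.deg2rad(8.33);ex=np.array([-np.sin(a_),np.cos(a_)]);ey=np.array([-np.cos(a_),-np.sin(a_)]);O=np.array([606.8,-113.5])
def fx(q): d=np.array(q)[:2]*1000-O; return (d@ex).round(1),(d@ey).round(1)
def st():
    o=r.get_obs(); print(o["clock"],o["eef_pos"].round(4),"fix",fx(o["eef_pos"]),"F",o["ft_force"].round(1),"M",o["moment"].round(2),"g",round(o["gripper_width"],3)); print(R.from_rotvec(o["ee_rot"]).as_matrix().round(4).tolist())
E
python3 -c "
from h import *
st()"
```

```text
2.75 [ 0.6278 -0.2267  0.0663] fix (np.float64(-115.0), np.float64(-4.4)) F [0.8 0.4 0.4] M [-0.03  0.02  0.03] g -0.004
[[0.9895, 0.1443, 0.002], [0.1443, -0.9895, -0.0011], [0.0019, 0.0014, -1.0]]
```

Request:
{"method": "send_rows", "body": {"commands": [0, -0.004, -0.005, 0.008, 0, 0, 0, -0.005, 0, 0, 0, 0, -0.005, 0, 0, 0, 0, 0, 0, 0]}}

```text
clock: 3.15
eef_pos: [0.6207, -0.2109, 0.057]
ee_rot: [3.133, 0.228, 0.001]
ft_force: [-0.6, 0.3, -0.2]
gripper_width: 0.001
```

Request:
{"method": "send_rows", "body": {"commands": [0, 0, -0.004, 0, 0, 0, 0, -0.004, 0, 0, 0, 0, -0.004, 0, 0]}}

```text
clock: 3.45
eef_pos: [0.6192, -0.2009, 0.0566]
ee_rot: [3.131, 0.227, 0.001]
ft_force: [1.3, -7.3, -1.5]
gripper_width: 0.003
```

Request:
{"method": "send_rows", "body": {"commands": [0, 0, -0.004, 0, 0, 0, 0, -0.004, 0, 0, 0, 0, 0, 0, 0]}}

```text
clock: 3.75
eef_pos: [0.618, -0.193, 0.0566]
ee_rot: [3.131, 0.227, 0.001]
ft_force: [1.6, -4.4, -0.1]
gripper_width: -0.002
```

```bash
python3 -c "
from h import *
st()"
```

```text
3.75 [ 0.618  -0.193   0.0566] fix (np.float64(-80.3), np.float64(0.4)) F [ 1.6 -4.4 -0.1] M [-0.64 -0.1   0.  ] g -0.002
[[0.9895, 0.1444, 0.0009], [0.1444, -0.9895, -0.0021], [0.0006, 0.0022, -1.0]]
```

Request:
{"method": "send_rows", "body": {"commands": [0, 0, -0.003, 0, 0, 0, 0, -0.003, 0, 0, 0, 0, 0, 0, 0]}}

```text
clock: 4.05
eef_pos: [0.6172, -0.1871, 0.0566]
ee_rot: [3.131, 0.227, 0.001]
ft_force: [0.5, -4.8, -0.5]
gripper_width: 0.001
```

Request:
{"method": "send_rows", "body": {"commands": [0, 0, -0.002, 0, 0, 0, 0, -0.002, 0, 0, 0, 0, 0, 0, 0]}}

```text
clock: 4.35
eef_pos: [0.6166, -0.1832, 0.0566]
ee_rot: [3.131, 0.227, 0.001]
ft_force: [-0.5, -4.8, 0.3]
gripper_width: 0.002
```

Request:
{"method": "send_rows", "body": {"commands": [0, 0, -0.002, 0, 0, 0, 0, 0, 0, 0]}}

```text
clock: 4.55
eef_pos: [0.6164, -0.1818, 0.0566]
ee_rot: [3.131, 0.227, 0.001]
ft_force: [0.3, -7.3, -1.0]
gripper_width: -0.002
```

Request:
{"method": "send_rows", "body": {"commands": [0, 0, -0.001, 0, 0, 0, 0, 0, 0, 0]}}

```text
clock: 4.75
eef_pos: [0.6164, -0.1818, 0.0566]
ee_rot: [3.129, 0.227, 0.002]
ft_force: [0.5, -9.1, -1.4]
gripper_width: 0.003
```

Request:
{"method": "send_rows", "body": {"commands": [0, 0, -0.001, 0, 0, 0, 0, 0, 0, 0]}}

```text
clock: 4.95
eef_pos: [0.6165, -0.1818, 0.0567]
ee_rot: [3.128, 0.226, 0.003]
ft_force: [0.7, -13.6, -2.9]
gripper_width: -0.002
```

Request:
{"method": "send_rows", "body": {"commands": [0, 0, -0.001, 0, 0, 0, 0, 0, 0, 0]}}

```text
clock: 5.15
eef_pos: [0.6165, -0.1817, 0.0567]
ee_rot: [3.127, 0.226, 0.003]
ft_force: [0.6, -14.9, -3.8]
gripper_width: 0.004
```

Request:
{"method": "send_rows", "body": {"commands": [0, 0, 0.015, 0, 0, 0, 0, 0.015, 0, 0, 0, 0, 0, -0.05, 0, 0, 0, 0, -0.05, 0, 0, 0, 0, -0.05, 0, 0, -0.004, -0.042, 0, 0, 0, -0.004, -0.042, 0, 0, 0, -0.004, -0.042, 0, 0, 0, -0.004, -0.042, 0, 0, 0, -0.004, -0.042, 0, 0.1, 0.02, -0.004, -0.042, 0, 0.1, 0.04, -0.004, -0.042, 0, 0.098]}}

```text
clock: 6.35
eef_pos: [0.5615, 0.0835, 0.2066]
ee_rot: [-3.131, 0.247, 0.001]
ft_force: [0.2, 0.1, 0.3]
gripper_width: 0.329
```

```bash
python3 -c "
from h import *
st()"
```

```text
6.35 [0.5615 0.0835 0.2066] fix (np.float64(201.5), np.float64(16.2)) F [0.2 0.1 0.3] M [-0.02  0.01 -0.  ] g 0.329
[[0.9876, -0.157, -0.0004], [-0.157, -0.9876, 0.0007], [-0.0005, -0.0006, -1.0]]
```

Request:
{"method": "send_rows", "body": {"commands": [0.04, -0.02, -0.038, 0, 0, 0.04, -0.02, -0.038, 0, 0, 0.04, -0.02, -0.036, 0, 0, 0.04, 0, 0, 0.05, 0, 0.04, 0, 0, 0.02, 0, 0.04, 0, 0, 0, 0, 0.04, 0, 0, 0, 0]}}

```text
clock: 7.05
eef_pos: [0.5205, 0.2017, 0.1367]
ee_rot: [-3.132, 0.241, 0.001]
ft_force: [0.3, 0.0, 0.5]
gripper_width: 0.464
```

```bash
python3 - <<'E'
from h import *
st()
t=r.grab_frame("top"); crop("top",t,245,130,80,72,8,"t2.png")
cv2.imwrite("pics/top2_raw.png",t[:,:,::-1])
s=r.grab_frame("side");crop("side",s,190,215,80,75,8,"s2.png")
cv2.imwrite("pics/side2_raw.png",s[:,:,::-1]); crop("side",s,190,135,80,60,10,"s2_fix.png")
E
```

```text
7.05 [0.5205 0.2017 0.1367] fix (np.float64(324.4), np.float64(39.7)) F [0.3 0.  0.5] M [ 0.02 -0.03  0.02] g 0.464
[[0.9883, -0.1528, -0.0003], [-0.1528, -0.9883, 0.0002], [-0.0004, -0.0002, -1.0]]
```

View pics/t2.png

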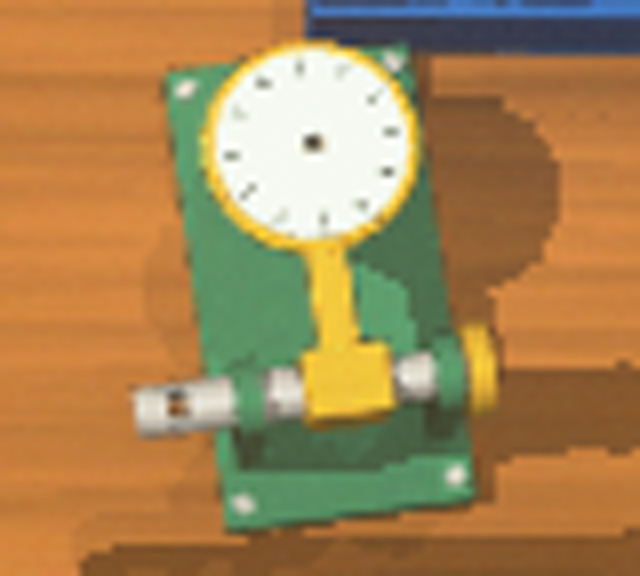

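View pics/s2.png

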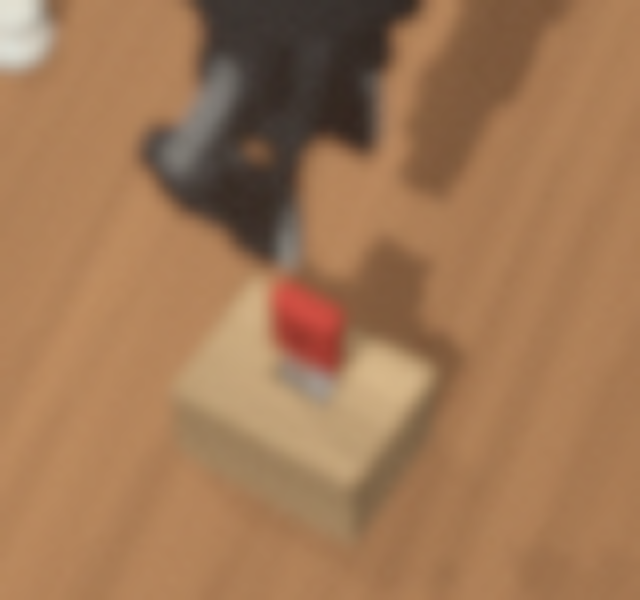

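View pics/s2_fix.png

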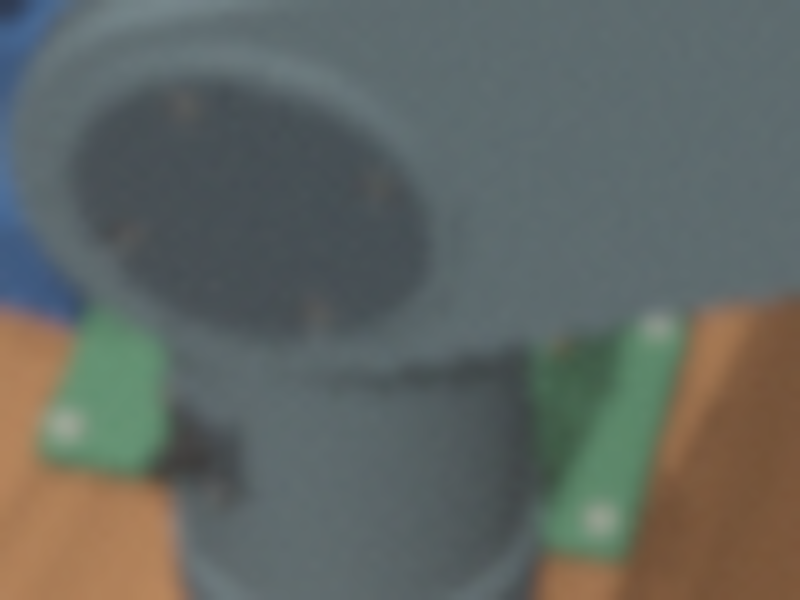

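Request:
{"method": "send_rows", "body": {"commands": [0.04, 0, -0.007, 0.02, 0, 0.04, 0, 0, 0.015, 0, 0.04, 0, 0, 0, 0]}}

```text
clock: 7.45
eef_pos: [0.5209, 0.2084, 0.101]
ee_rot: [3.132, -0.241, -0.002]
ft_force: [-1.0, -0.2, 0.6]
gripper_width: 0.467
```

```bash
python3 - <<'E'
from h import *
st()
s=r.grab_frame("side");crop("side",s,200,225,60,60,10,"s3.png")
t=cv2.imread("pics/top2_raw.png")[:,:,::-1]
g=t.mean(2)[174:188,258:280].astype(int); print(g)
c8=lambda x,y:(245+(x-3.5)/8,130+(y-3.5)/8)
for u in((179,403),): print("hole",fx(plane("top",c8(*u),.08)),fx(plane("top",c8(*u),.07)),plane("top",c8(*u),.08))
print("end",fx(plane("top",c8(134,413),.07)),"lug",fx(plane("top",c8(236,400),.085)))
E
```

```text
7.45 [0.5209 0.2084 0.101 ] fix (np.float64(330.9), np.float64(38.4)) F [-1.  -0.2  0.6] M [0.02 0.04 0.02] g 0.467
[[0.9882, -0.1531, -0.0012], [-0.1531, -0.9882, -0.0001], [-0.0012, 0.0003, -1.0]]
[[138 139 137 137 137 137 138 137 126 126 129 127 112 119 113 113 112 110
   97 114 113 112]
 [133 131 131 133 132 132 133 131 132 123 123 123 112 122 119 110  95  96
  100 110 111 111]
 [127 126 127 125 126 126 129 128 126 128 125 117 102 121 119 102 107 109
  107 108 118 180]
 [128 130 130 130 130 131 131 127 112 123 127 133 146 150 167 159 106 115
  117 125 139 199]
 [128 129 127 115 141 157 146 153 154 143 184 190 194 197 198 197 125 120
  119 126 153 214]
 [129 127 130 153 199 198 195 184  91 100 167 211 212 214 215 213 159 121
  120 127 170 224]
 [128 127 126 138 213 213 214 212 122 125 181 225 225 225 222 218 160 119
  119 122 143 147]
 [124 124 124 138 216 214 213 212  86 102 136 206 202 196 192 182 126 109
  111 111 128 130]
 [126 126 125 134 188 199 198 196 171 158 159 174 168 165 163 151 135 103
  102 101 107  98]
 [125 125 123 129 155 164 163 163 131 140 146 134 125 116 111 104  77  91
   89  88  81  81]
 [124 124 124 122 125 117 112 113 112 105 114 122 113 107 112 110  61  73
   69  67  77  81]
 [124 125 124 122 124 124 124 125 122 122 124 124 113 100 118 113  70  66
   65  65  75  78]
 [126 127 125 124 125 123 124 125 123 122 122 123 113 115 116 112  83  65
   67  68  85  82]
 [129 126 126 127 126 126 126 128 125 124 124 116 116 117 117 112  90  63
   66  69  79  78]]
hole (np.float64(64.3), np.float64(-0.9)) (np.float64(64.0), np.float64(-2.9)) [ 0.59836392 -0.04971664  0.08      ]
end (np.float64(81.4), np.float64(-1.4)) lug (np.float64(43.2), np.float64(1.8))
```

View pics/s3.png

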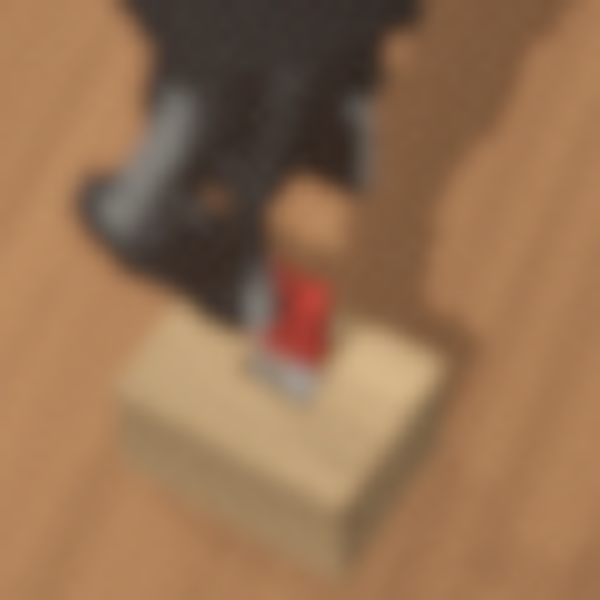

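Request:
{"method": "send_rows", "body": {"commands": [0.04, 0, -0.0005, 0.02, 0, 0.04, 0, 0, 0.015, 0, 0.04, 0, 0, 0.007, 0, 0.04, 0, 0, 0, 0]}}

```text
clock: 7.9
eef_pos: [0.5215, 0.2091, 0.0597]
ee_rot: [-3.132, 0.241, -0.0]
ft_force: [-0.2, -0.4, 0.7]
gripper_width: 0.469
```

Request:
{"method": "send_rows", "body": {"commands": [0.025, 0, 0, 0, 0, 0.018, 0, 0, 0, 0, 0.013, 0, 0, 0, 0, 0.01, 0, 0, 0, 0, 0.004, 0, 0, 0, 0, 0, 0, 0, 0, 0, 0, 0, 0, 0, 0], "force": 40}}

```text
clock: 8.6
eef_pos: [0.5217, 0.2095, 0.0599]
ee_rot: [-3.132, 0.24, -0.002]
ft_force: [-0.2, 1.2, 5.6]
gripper_width: 0.11
```

```bash
python3 - <<'E'
from h import *
st()
s=r.grab_frame("side");crop("side",s,200,225,60,60,10,"s4.png")
E
```

```text
8.6 [0.5217 0.2095 0.0599] fix (np.float64(331.9), np.float64(37.4)) F [-0.2  1.2  5.6] M [ 0.15  0.04 -0.02] g 0.11
[[0.9883, -0.1526, 0.0012], [-0.1526, -0.9883, 0.0004], [0.0012, -0.0006, -1.0]]
```

View pics/s4.png

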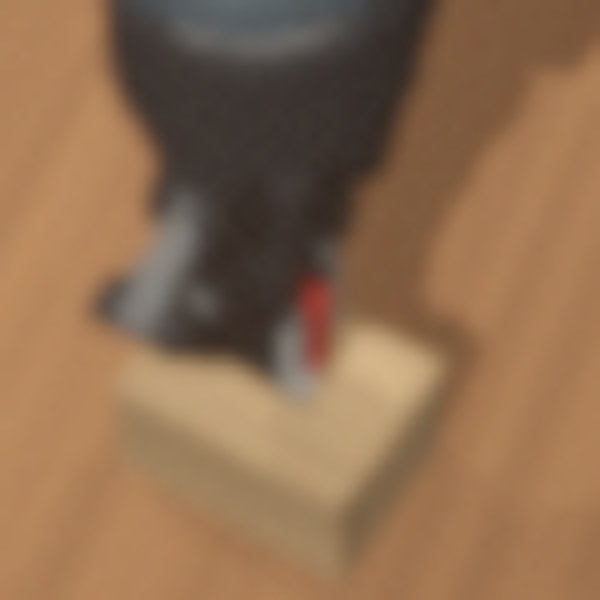

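Request:
{"method": "send_rows", "body": {"commands": [0, 0, 0, -0.005, 0, 0, 0, 0, -0.01, 0, 0, 0, 0, -0.015, 0, 0, 0, 0, -0.02, 0, 0, 0, 0, -0.02, 0, 0, 0, 0, -0.03, 0, 0, 0, 0, -0.03, 0, 0, 0, 0, 0, 0], "force": 60}}

```text
clock: 9.45
eef_pos: [0.5236, 0.2097, 0.1943]
ee_rot: [-3.13, 0.24, -0.013]
ft_force: [0.5, -0.1, -0.9]
gripper_width: 0.103
```

```bash
python3 - <<'E'
from h import *
st()
s=r.grab_frame("side");crop("side",s,200,200,60,75,8,"s5.png")
t=r.grab_frame("top");crop("top",t,165,165,60,60,10,"t5.png")
E
```

```text
9.45 [0.5236 0.2097 0.1943] fix (np.float64(331.8), np.float64(35.5)) F [ 0.5 -0.1 -0.9] M [ 0.   -0.02  0.03] g 0.103
[[0.9883, -0.1525, 0.0082], [-0.1525, -0.9883, 0.0014], [0.0079, -0.0026, -1.0]]
```

View pics/s5.png

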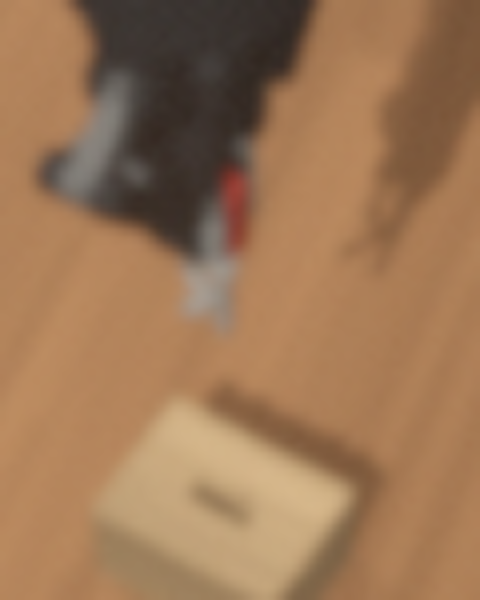

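View pics/t5.png

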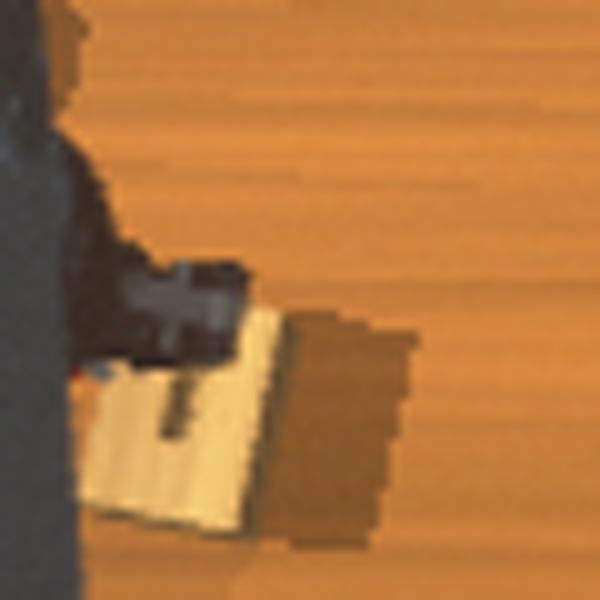

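```bash
python3 - <<'E'
from h import *
s=r.grab_frame("side");cv2.imwrite("pics/side6_raw.png",s[:,:,::-1]);crop("side",s,214,215,24,32,18,"s6.png")
o=r.get_obs();T=R.from_rotvec(o["ee_rot"]).as_matrix();p=o["eef_pos"]
def hit(px):
    e,d=ray("side",px); n=T[:,1]; q=e+d*((p-e)@n)/(d@n); return (T.T@(q-p)*1000).round(1)
c=lambda x,y:(200+(x-3.5)/8,200+(y-3.5)/8)
print("tip",hit(c(226,332)),"flare",hit(c(187,320)),"px",hit(c(234,332))-hit(c(226,332)))
print("pred head top/bottom: ", )
# predicted tip pixel if origin at tool (x=-4, 0, z) 
for dx in(-8,-4,0):
  q=p+T@np.array([dx,0,49.5])/1000; print(dx,proj("side",q))
E
```

```text
tip [-2.6  0.  45.4] flare [11.6  0.  49.4] px [-3.   0.  -2.1]
pred head top/bottom: 
-8 [229.74479104 242.90415909]
-4 [228.3471367  242.22263801]
0 [226.95256451 241.54261985]
```

View pics/s6.png

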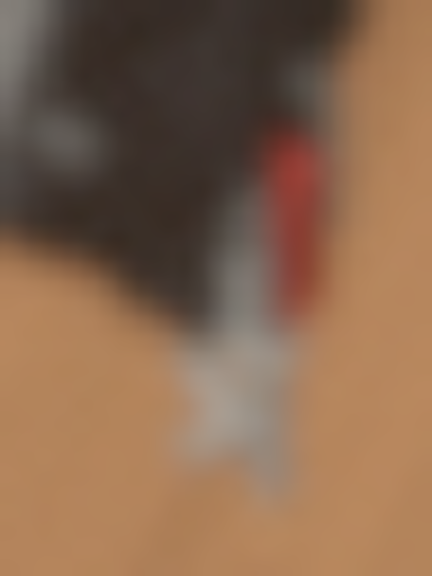

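Request:
{"method": "send_rows", "body": {"commands": [0, 0.015, 0.03, 0, 0, 0, 0.015, 0.03, 0, 0, 0, 0.015, 0.03, 0, 0, 0, 0.015, 0.03, 0, 0, 0, 0.015, 0.03, 0, 0, 0, 0.015, 0.03, 0, 0, 0, 0.015, 0.03, 0, 0, 0, 0.012, 0.033, 0, 0, 0, 0, 0, 0, -0.1, 0, 0, 0, 0, -0.1, 0, 0, 0, 0, -0.098, 0, 0, 0, 0, 0]}}

```text
clock: 10.8
eef_pos: [0.5987, -0.0488, 0.1875]
ee_rot: [-3.132, -0.228, 0.005]
ft_force: [-0.8, -1.0, -1.1]
gripper_width: 0.108
```

Request:
{"method": "send_rows", "body": {"commands": [0, 0, 0, 0.02, 0, 0, 0, 0, 0.015, 0, 0, 0, 0, 0, 0, 0, 0, 0, 0, 0]}}

```text
clock: 11.2
eef_pos: [0.5993, -0.0486, 0.1537]
ee_rot: [-3.133, -0.225, 0.003]
ft_force: [0.2, -0.0, -0.5]
gripper_width: 0.106
```

```bash
python3 - <<'E'
from h import *
st()
s=r.grab_frame("side");crop("side",s,215,135,45,55,11,"s7.png");cv2.imwrite("pics/side7_raw.png",s[:,:,::-1])
t=r.grab_frame("top");crop("top",t,245,130,80,72,8,"t7.png")
E
```

```text
11.2 [ 0.5993 -0.0486  0.1537] fix (np.float64(65.3), np.float64(-2.0)) F [ 0.2 -0.  -0.5] M [-0.06  0.01 -0.  ] g 0.106
[[0.9897, 0.1429, -0.0019], [0.1429, -0.9897, 0.0005], [-0.0018, -0.0008, -1.0]]
```

View pics/s7.png

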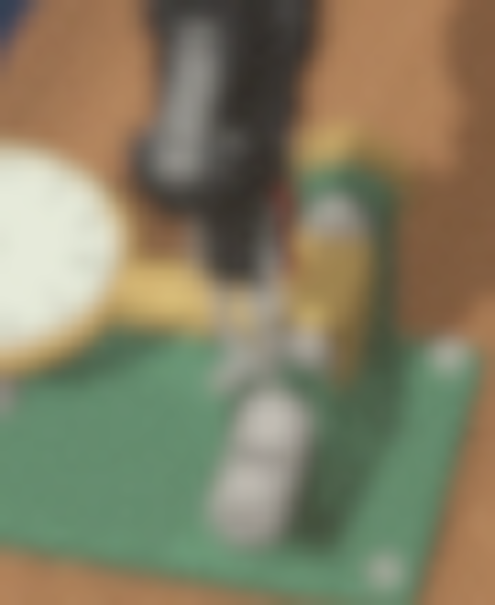

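View pics/t7.png

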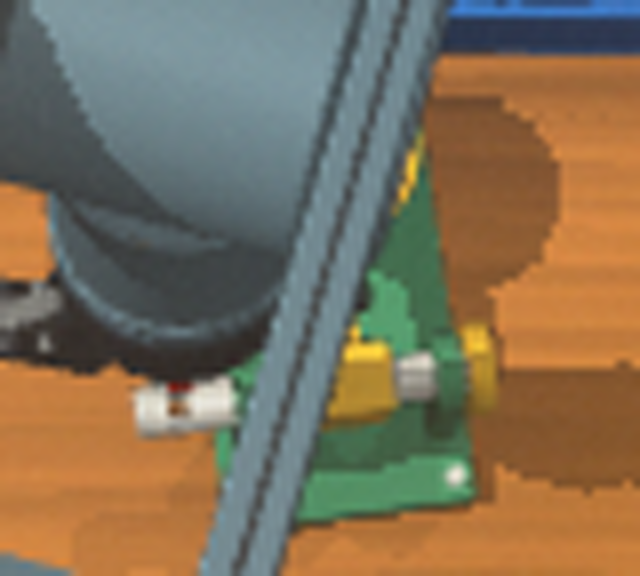

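```bash
python3 - <<'E'
from h import *
c=lambda x,y:(215+(x-5)/11,135+(y-5)/11)
print("hole side",fx(plane("side",c(266,460),.08)),"end crest", fx(plane("side",c(240,540),.06)))
c8=lambda x,y:(245+(x-3.5)/8,130+(y-3.5)/8)
print("two hole",two(c(266,460),c8(178,403)))
s=cv2.imread("pics/side7_raw.png")[:,:,::-1]; crop("x",s,228,155,20,32,18,"s7b.png")
o=r.get_obs();T=R.from_rotvec(o["ee_rot"]).as_matrix();p=o["eef_pos"]
for dx in(-8,-4,0): q=p+T@np.array([dx,0,49.5])/1000; u=proj("side",q); print(dx,u,(u-[228,155])*18+8.5)
for y in(-3,0,3):
  q=np.r_[(O+64.7*ex+y*ey)/1000,.08]; u=proj("side",q);print("holepred",y,u,(u-[228,155])*18+8.5, "top",proj("top",q))
E
```

```text
hole side (np.float64(65.3), np.float64(3.3)) end crest (np.float64(77.5), np.float64(-1.2))
two hole (array([ 0.59633291, -0.04968691,  0.07966735]), np.float64(0.004162607883763182))
-8 [239.24421429 170.51761062] [210.89585731 287.81699112]
-4 [237.89919425 170.28782321] [186.68549654 283.68081771]
0 [236.55518584 170.05820863] [162.4933452  279.54775526]
holepred -3 [236.67863468 175.87009383] [164.71542426 384.16168892] top [266.72222245 179.27203557]
holepred 0 [237.67204883 176.03977428] [182.59687902 387.21593707] top [266.85610276 180.24274329]
holepred 3 [238.6660145  176.20954894] [200.48826106 390.27188084] top [266.99008149 181.21416463]
```

View pics/s7b.png

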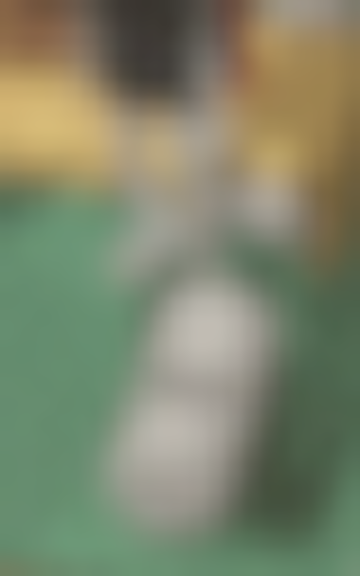

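Request:
{"method": "send_rows", "body": {"commands": [0, 0.003, 0.0005, 0, 0, 0, 0, 0, 0.01, 0, 0, 0, 0, 0.006, 0, 0, 0, 0, 0, 0, 0, 0, 0, 0, 0]}}

```text
clock: 11.8
eef_pos: [0.6025, -0.0488, 0.1378]
ee_rot: [-3.133, -0.227, 0.001]
ft_force: [0.3, 0.5, -0.2]
gripper_width: 0.106
```

```bash
python3 - <<'E'
from h import *
st()
s=r.grab_frame("side");crop("side",s,228,155,20,32,18,"s8.png")
E
```

```text
11.8 [ 0.6025 -0.0488  0.1378] fix (np.float64(64.7), np.float64(-5.1)) F [ 0.3  0.5 -0.2] M [ 0.02 -0.02  0.03] g 0.106
[[0.9895, 0.1442, -0.001], [0.1442, -0.9895, 0.0003], [-0.0009, -0.0004, -1.0]]
```

View pics/s8.png

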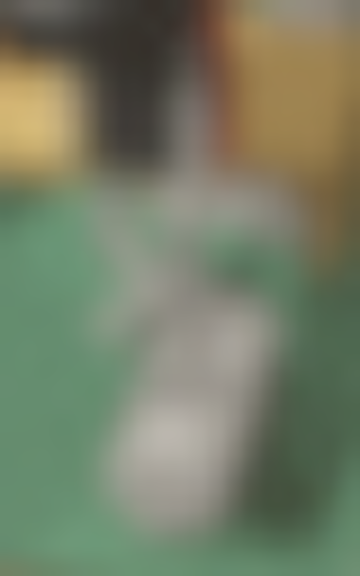

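Request:
{"method": "send_rows", "body": {"commands": [0, 0, 0, 0.003, 0, 0, 0, 0, 0.002, 0, 0, 0, 0, 0, 0]}}

```text
clock: 12.15
eef_pos: [0.6026, -0.0488, 0.133]
ee_rot: [-3.133, -0.227, 0.001]
ft_force: [-0.4, -0.3, -0.9]
gripper_width: 0.106
```

Request:
{"method": "send_rows", "body": {"commands": [0, 0, 0, 0.001, 0, 0, 0, 0, 0.001, 0, 0, 0, 0, 0, 0]}}

```text
clock: 12.45
eef_pos: [0.6028, -0.0488, 0.1312]
ee_rot: [-3.133, -0.227, 0.0]
ft_force: [-0.9, 0.4, -0.6]
gripper_width: 0.108
```

Request:
{"method": "send_rows", "body": {"commands": [0, 0, 0, 0.001, 0, 0, 0, 0, 0.001, 0, 0, 0, 0, 0, 0]}}

```text
clock: 12.75
eef_pos: [0.6027, -0.0488, 0.1291]
ee_rot: [-3.133, -0.227, 0.0]
ft_force: [0.5, 0.1, -1.0]
gripper_width: 0.107
```

Request:
{"method": "send_rows", "body": {"commands": [0, 0, 0, 0.001, 0, 0, 0, 0, 0, 0]}}

```text
clock: 12.95
eef_pos: [0.6027, -0.0488, 0.1282]
ee_rot: [-3.133, -0.227, 0.0]
ft_force: [0.5, 0.5, -0.5]
gripper_width: 0.104
```

Request:
{"method": "send_rows", "body": {"commands": [0, 0, 0, 0.001, 0, 0, 0, 0, 0, 0]}}

```text
clock: 13.15
eef_pos: [0.6027, -0.0488, 0.1272]
ee_rot: [-3.133, -0.227, 0.0]
ft_force: [-0.2, -0.4, -0.6]
gripper_width: 0.105
```

Request:
{"method": "send_rows", "body": {"commands": [0, 0, 0, 0.001, 0, 0, 0, 0, 0, 0]}}

```text
clock: 13.35
eef_pos: [0.6027, -0.0488, 0.1262]
ee_rot: [-3.133, -0.227, 0.0]
ft_force: [0.4, -1.0, 0.1]
gripper_width: 0.108
```

Request:
{"method": "send_rows", "body": {"commands": [0, 0, 0, 0.001, 0, 0, 0, 0, 0, 0]}}

```text
clock: 13.55
eef_pos: [0.6027, -0.0488, 0.1252]
ee_rot: [-3.133, -0.227, 0.0]
ft_force: [0.1, 0.1, -0.4]
gripper_width: 0.107
```

Request:
{"method": "send_rows", "body": {"commands": [0, 0, 0, 0.001, 0, 0, 0, 0, 0, 0]}}

```text
clock: 13.75
eef_pos: [0.6027, -0.0488, 0.1242]
ee_rot: [-3.133, -0.227, 0.0]
ft_force: [0.3, 1.2, -0.6]
gripper_width: 0.105
```

Request:
{"method": "send_rows", "body": {"commands": [0, 0, 0, 0.001, 0, 0, 0, 0, 0.001, 0, 0, 0, 0, 0, 0]}}

```text
clock: 14.05
eef_pos: [0.6027, -0.0488, 0.1221]
ee_rot: [-3.133, -0.227, 0.0]
ft_force: [0.5, 0.3, -0.4]
gripper_width: 0.1
```

Request:
{"method": "send_rows", "body": {"commands": [0, 0, 0, 0.001, 0, 0, 0, 0, 0.001, 0, 0, 0, 0, 0, 0]}}

```text
clock: 14.35
eef_pos: [0.6031, -0.0489, 0.1203]
ee_rot: [3.133, 0.227, 0.001]
ft_force: [-0.3, -0.3, -0.9]
gripper_width: 0.104
```

Request:
{"method": "send_rows", "body": {"commands": [0, 0, 0, 0.001, 0, 0, 0, 0, 0.001, 0, 0, 0, 0, 0, 0]}}

```text
clock: 14.65
eef_pos: [0.6033, -0.0489, 0.1185]
ee_rot: [3.133, 0.227, 0.002]
ft_force: [0.8, 0.2, 1.0]
gripper_width: 0.103
```

```bash
python3 - <<'E'
from h import *
st()
s=r.grab_frame("side");crop("side",s,215,140,45,50,12,"s9.png")
t=r.grab_frame("top");crop("top",t,245,160,40,40,12,"t9.png")
E
```

```text
14.65 [ 0.6033 -0.0489  0.1185] fix (np.float64(64.4), np.float64(-5.9)) F [0.8 0.2 1. ] M [-0.01 -0.4  -0.01] g 0.103
[[0.9895, 0.1442, 0.0012], [0.1443, -0.9895, -0.0002], [0.0012, 0.0003, -1.0]]
```

View pics/s9.png

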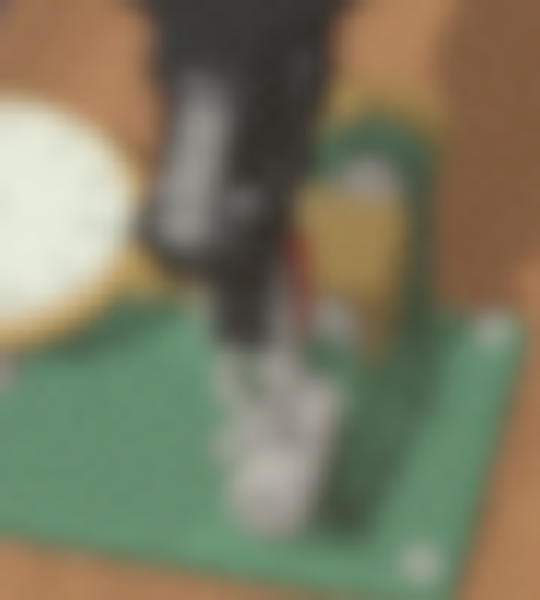

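View pics/t9.png

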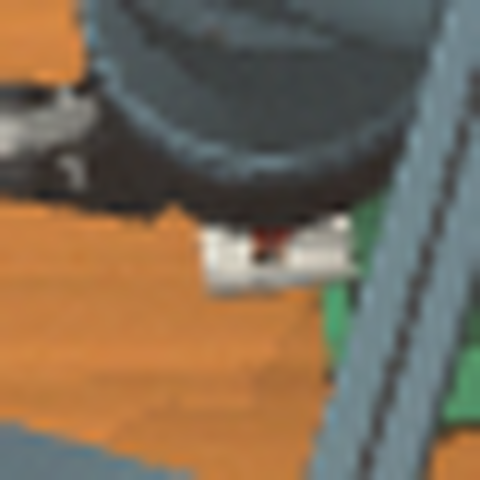

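Request:
{"method": "send_rows", "body": {"commands": [0, 0, 0, 0.001, 0, 0, 0, 0, 0.001, 0, 0, 0, 0, 0, 0]}}

```text
clock: 15.05
eef_pos: [0.6033, -0.0489, 0.1166]
ee_rot: [3.133, 0.227, 0.002]
ft_force: [3.4, 0.2, 2.8]
gripper_width: 0.106
```

Request:
{"method": "send_rows", "body": {"commands": [0, 0, 0, 0.001, 0, 0, 0, 0, 0.001, 0, 0, 0, 0, 0, 0]}}

```text
clock: 15.35
eef_pos: [0.6033, -0.0489, 0.1145]
ee_rot: [3.133, 0.227, 0.002]
ft_force: [4.5, -0.7, 2.2]
gripper_width: 0.105
```

Request:
{"method": "send_rows", "body": {"commands": [0, 0, 0, 0.001, 0, 0, 0, 0, 0.001, 0, 0, 0, 0, 0, 0]}}

```text
clock: 15.65
eef_pos: [0.603, -0.0487, 0.112]
ee_rot: [-3.133, -0.227, -0.001]
ft_force: [5.5, 0.7, 0.9]
gripper_width: 0.104
```

```bash
python3 -c "
from h import *
st()"
```

```text
15.65 [ 0.603  -0.0487  0.112 ] fix (np.float64(64.6), np.float64(-5.7)) F [5.5 0.7 0.9] M [ 0.08 -1.12  0.02] g 0.104
[[0.9895, 0.1442, 0.0004], [0.1442, -0.9895, 0.0002], [0.0005, -0.0002, -1.0]]
```

Request:
{"method": "send_rows", "body": {"commands": [0, 0, 0, 0.001, 0, 0, 0, 0, 0.001, 0, 0, 0, 0, 0, 0]}}

```text
clock: 15.95
eef_pos: [0.6031, -0.0487, 0.1099]
ee_rot: [-3.133, -0.227, -0.001]
ft_force: [5.7, 0.8, 0.1]
gripper_width: 0.106
```

Request:
{"method": "send_rows", "body": {"commands": [0, 0, 0, 0.001, 0, 0, 0, 0, 0.001, 0, 0, 0, 0, 0, 0]}}

```text
clock: 16.25
eef_pos: [0.603, -0.0487, 0.1077]
ee_rot: [-3.133, -0.227, -0.0]
ft_force: [5.3, 0.5, 0.0]
gripper_width: 0.103
```

Request:
{"method": "send_rows", "body": {"commands": [0, 0, 0, 0.001, 0, 0, 0, 0, 0.001, 0, 0, 0, 0, 0, 0]}}

```text
clock: 16.55
eef_pos: [0.6028, -0.0486, 0.1054]
ee_rot: [-3.133, -0.227, 0.0]
ft_force: [5.8, 0.1, -2.7]
gripper_width: 0.107
```

```bash
python3 -c "
from h import *
st()"
```

```text
16.55 [ 0.6028 -0.0486  0.1054] fix (np.float64(64.8), np.float64(-5.4)) F [ 5.8  0.1 -2.7] M [ 0.17 -1.31  0.03] g 0.107
[[0.9896, 0.1442, -0.0003], [0.1442, -0.9896, 0.0006], [-0.0002, -0.0006, -1.0]]
```

Request:
{"method": "send_rows", "body": {"commands": [0, 0, 0, 0.001, 0, 0, 0, 0, 0.001, 0, 0, 0, 0, 0, 0]}}

```text
clock: 16.85
eef_pos: [0.6024, -0.0485, 0.1031]
ee_rot: [-3.133, -0.227, 0.002]
ft_force: [5.1, 0.7, -2.9]
gripper_width: 0.109
```

Request:
{"method": "send_rows", "body": {"commands": [0, 0, 0, 0.001, 0, 0, 0, 0, 0.001, 0, 0, 0, 0, 0, 0]}}

```text
clock: 17.15
eef_pos: [0.6023, -0.0485, 0.101]
ee_rot: [-3.132, -0.227, 0.002]
ft_force: [5.2, 1.0, -2.3]
gripper_width: 0.108
```

Request:
{"method": "send_rows", "body": {"commands": [0, 0, 0, 0.001, 0, 0, 0, 0, 0.001, 0, 0, 0, 0, 0, 0]}}

```text
clock: 17.45
eef_pos: [0.6021, -0.0486, 0.0989]
ee_rot: [-3.133, -0.227, 0.003]
ft_force: [5.4, 0.9, -2.7]
gripper_width: 0.11
```

Request:
{"method": "send_rows", "body": {"commands": [0, 0, 0, 0.001, 0, 0, 0, 0, 0.001, 0, 0, 0, 0, 0, 0]}}

```text
clock: 17.75
eef_pos: [0.602, -0.0486, 0.0971]
ee_rot: [-3.133, -0.227, 0.003]
ft_force: [4.4, -0.2, -3.8]
gripper_width: 0.104
```

```bash
python3 - <<'E'
from h import *
st()
s=r.grab_frame("side");crop("side",s,215,140,45,50,12,"s10.png")
E
```

```text
17.75 [ 0.602  -0.0486  0.0971] fix (np.float64(64.9), np.float64(-4.7)) F [ 4.4 -0.2 -3.8] M [ 0.15 -0.95 -0.02] g 0.104
[[0.9895, 0.1442, -0.0022], [0.1443, -0.9895, 0.0007], [-0.002, -0.001, -1.0]]
```

View pics/s10.png

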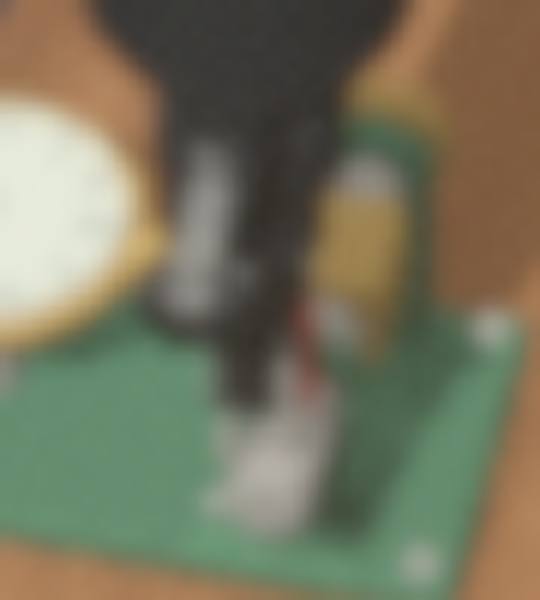

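Force stays light; going on in 1 mm steps until the collar is felt.

Request:
{"method": "send_rows", "body": {"commands": [0, 0, 0, 0.001, 0, 0, 0, 0, 0, 0]}}

```text
clock: 18.0
eef_pos: [0.6024, -0.0488, 0.0969]
ee_rot: [-3.133, -0.227, 0.001]
ft_force: [4.0, -0.3, -2.7]
gripper_width: 0.108
```

Request:
{"method": "send_rows", "body": {"commands": [0, 0, 0, 0.001, 0, 0, 0, 0, 0, 0]}}

```text
clock: 18.2
eef_pos: [0.6025, -0.0489, 0.0961]
ee_rot: [-3.133, -0.227, 0.001]
ft_force: [3.8, 0.1, -3.2]
gripper_width: 0.105
```

Request:
{"method": "send_rows", "body": {"commands": [0, 0, 0, 0.001, 0, 0, 0, 0, 0, 0]}}

```text
clock: 18.4
eef_pos: [0.6026, -0.0489, 0.0952]
ee_rot: [-3.133, -0.227, 0.001]
ft_force: [3.9, 0.7, -2.2]
gripper_width: 0.107
```

Request:
{"method": "send_rows", "body": {"commands": [0, 0, 0, 0.0005, 0, 0, 0, 0, 0, 0]}}

```text
clock: 18.6
eef_pos: [0.6027, -0.0489, 0.095]
ee_rot: [3.133, 0.227, -0.0]
ft_force: [3.9, 0.5, -0.5]
gripper_width: 0.103
```

Request:
{"method": "send_rows", "body": {"commands": [0, 0, 0, 0.0005, 0, 0, 0, 0, 0, 0]}}

```text
clock: 18.8
eef_pos: [0.6029, -0.0489, 0.0948]
ee_rot: [3.133, 0.227, 0.001]
ft_force: [1.9, 0.7, 2.7]
gripper_width: 0.108
```

Request:
{"method": "send_rows", "body": {"commands": [0, 0, 0, 0.0005, 0, 0, 0, 0, 0, 0]}}

```text
clock: 19.0
eef_pos: [0.6029, -0.0489, 0.0945]
ee_rot: [3.133, 0.227, 0.001]
ft_force: [1.0, 0.5, 5.7]
gripper_width: 0.106
```

Request:
{"method": "send_rows", "body": {"commands": [0, 0, 0, 0.0005, 0, 0, 0, 0, 0, 0]}}

```text
clock: 19.2
eef_pos: [0.603, -0.0489, 0.0944]
ee_rot: [3.133, 0.227, 0.001]
ft_force: [0.5, 0.5, 8.0]
gripper_width: 0.107
```

Request:
{"method": "send_rows", "body": {"commands": [0, 0, 0, -0.0015, 0, 0.012, 0, 0, 0, 0, 0.016, 0, 0, 0, 0, 0.022, 0, 0, 0, 0, 0.03, 0, 0, 0, 0, 0.035, 0, 0, 0, 0, 0.035, 0, 0, 0, 0]}}

```text
clock: 19.9
eef_pos: [0.6027, -0.0488, 0.0947]
ee_rot: [-3.133, -0.227, 0.0]
ft_force: [-0.4, -0.0, -0.5]
gripper_width: 0.405
```

```bash
python3 - <<'E'
from h import *
st()
s=r.grab_frame("side");crop("side",s,215,130,45,55,11,"s11.png")
E
```

```text
19.9 [ 0.6027 -0.0488  0.0947] fix (np.float64(64.6), np.float64(-5.3)) F [-0.4 -0.  -0.5] M [0.02 0.03 0.02] g 0.405
[[0.9895, 0.1443, -0.0002], [0.1443, -0.9895, 0.0], [-0.0002, -0.0, -1.0]]
```

View pics/s11.png

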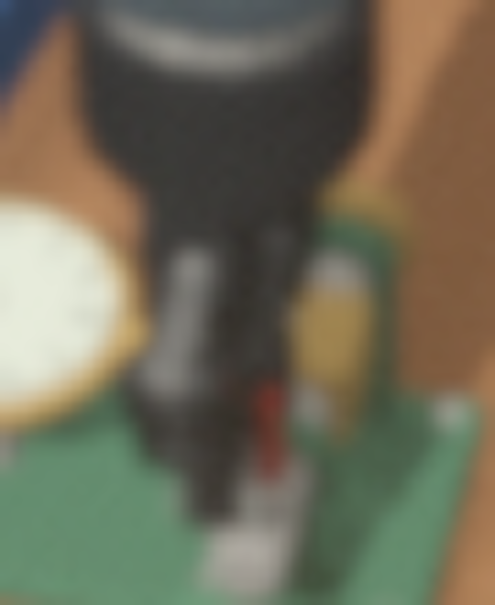

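Request:
{"method": "send_rows", "body": {"commands": [0.04, 0, 0, -0.01, 0, 0.04, 0, 0, -0.015, 0, 0.04, 0, 0, -0.03, 0, 0.04, 0, 0, -0.04, 0, 0.04, 0, 0, -0.045, 0, 0.04, -0.03, -0.04, 0, 0, 0.04, -0.03, -0.04, 0, 0, 0.04, -0.03, -0.04, 0, 0, 0.04, -0.03, -0.04, 0, 0, 0.04, -0.03, -0.04, 0, 0, 0.04, -0.03, -0.04, 0, 0, 0.04, 0, 0, 0, 0]}}

```text
clock: 21.15
eef_pos: [0.3855, 0.166, 0.2357]
ee_rot: [-3.131, -0.235, 0.001]
ft_force: [0.8, -1.2, 0.2]
gripper_width: 0.471
```

```bash
python3 - <<'E'
from h import *
st()
s=r.grab_frame("side");crop("side",s,210,130,55,65,9,"s12.png");cv2.imwrite("pics/side12_raw.png",s[:,:,::-1])
t=r.grab_frame("top");crop("top",t,245,130,80,72,8,"t12.png");cv2.imwrite("pics/top12.png",cv2.resize(t[:,:,::-1],(800,600)))
E
```

```text
21.15 [0.3855 0.166  0.2357] fix (np.float64(308.6), np.float64(178.4)) F [ 0.8 -1.2  0.2] M [ 0.   -0.02  0.05] g 0.471
[[0.9888, 0.1496, -0.0008], [0.1496, -0.9887, 0.0018], [-0.0005, -0.0019, -1.0]]
```

View pics/s12.png

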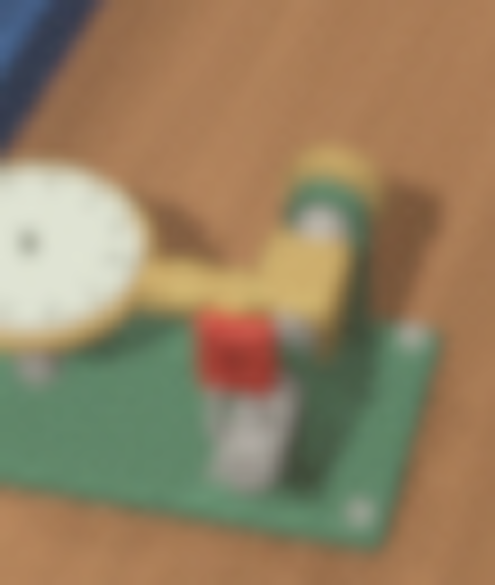

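View pics/t12.png

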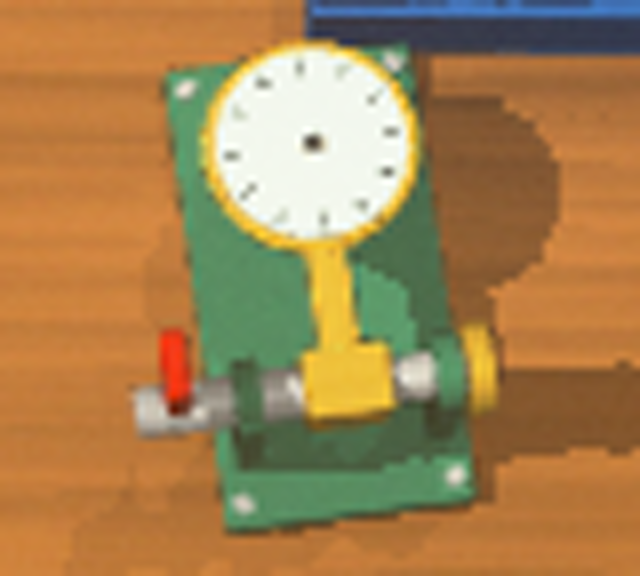

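View pics/top12.png

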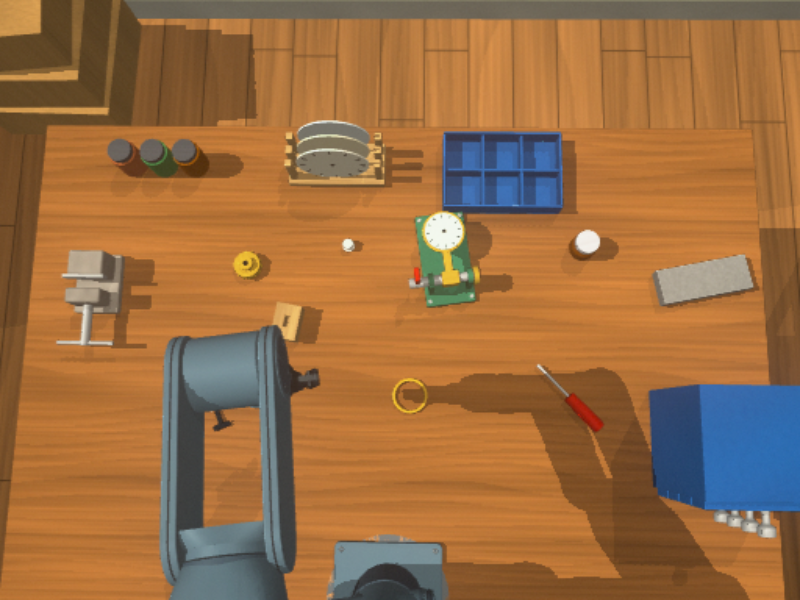

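```bash
python3 - <<'E'
from h import *
s=cv2.imread("pics/side12_raw.png"); t=r.grab_frame("top")[:,:,::-1]
for n,im,lo in(("top",t,(0,170,100)),("side",s,(0,120,80))):
    m=cv2.inRange(cv2.cvtColor(im,cv2.COLOR_BGR2HSV),lo,(9,255,255)); z=np.zeros_like(m); 
    sl=(slice(165,190),slice(255,280)) if n=="top" else (slice(155,180),slice(225,248)); z[sl]=m[sl]
    b=cv2.boundingRect(z); 
    ps=[proj(n,np.r_[(O+(65+a)*ex+(-4+c)*ey)/1000,.109+d]) for a in(-5,5) for c in(-13,13) for d in(-.016,.016)]
    print(n,b[:2],(b[0]+b[2]-1,b[1]+b[3]-1),"pred",np.min(ps,0).round(1),np.max(ps,0).round(1))
c8=lambda x,y:(245+(x-3.5)/8,130+(y-3.5)/8)
print("face home? x=",fx(plane("top",c8(497,368),.07)))
st()
E
```

```text
top (265, 171) (268, 181) pred [264.4 171.2] [269.  182.5]
side (232, 165) (240, 173) pred [231.2 163.4] [241.  174.9]
face home? x= (np.float64(-57.0), np.float64(-0.2))
21.3 [0.3906 0.1628 0.2358] fix (np.float64(304.7), np.float64(173.9)) F [-0.5 -0.1 -0.4] M [-0.   -0.06 -0.02] g 0.473
[[0.9894, 0.1455, 0.0023], [0.1455, -0.9894, -0.0002], [0.0023, 0.0005, -1.0]]
```

```bash
python3 -c "
from h import *
print(r.job_done())"
```

```text
the job is handed in; nothing more can be done
None
```

I pushed the pin home, pressed the clip through its cross-hole until the collar seated, released it, moved the arm clear, and handed the job in at about 21 s of the 64 s. The hand-in gave no verdict.

- **Pin:** it moved at about 5 N, then stopped dead as the push rose to about 15 N. Afterwards the picture put the pin face at fixture x = -57 mm, against the nominal -55 mm. That 2 mm difference is within camera accuracy but larger than the 1.5 mm allowance. I relied on the firm stop.
- **Clip:** I measured the hole about 65 mm along the fixture's x, roughly 22 mm beyond the lug face. The leg went in on the first try with no touch on the crest. The spring leg gave 3 N or less down and about 6 N sideways, then pulled the clip in once past its widest. The collar met the crest within 1 mm of the expected height, and I pressed it to about 8 N.
- **Last checks:** the released clip's red head lies within about 2 px of where a seated, upright clip would show in both views. The pin had not moved since it was pushed home. By eye in the top view the bystanders had not moved, though the arm partly hid the setting key. The wrist force read close to zero with the arm well clear. I inferred the bent leg's snap from the forces, since the pictures are too coarse to show it directly.

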